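# Walk the bench sealer round and set it against the fence

## Task

The heavy heat sealer has been left skew on the packing bench. Walk it round by pushing at its corners with the fingertips until its back faces the fence squarely, then push it home so that the whole back edge of its board lies flat against the fence. Keep it flat on the bench, do not run a corner into the fence while it is still skew, and leave the other things on the bench where they are.

Things in the scene. Friction and masses are not known exactly. Their poses are not given: they have to be found in the camera images.
- sealer: the heat sealer: a pale timber board 220 (x) x 130 (y) x 20 mm on four 6 mm rubber feet at (+-85, +-48) mm, so the board's edges stand 6 to 26 mm above the bench; on it a grey aluminium housing, top 72 mm up. Origin: centre underneath, at bench level. +x along the board, +y out of its back, -y out of its front, z up. Too wide to grip; stiff, does not rock
- mouth (a point): middle of the open mouth with the dark hot plate, under the sloping hood, at the sealer's front; before it about 30 mm of bare board ending in a low lip (top 32 mm above the bench) along the front edge, which lies 35 mm farther out in -y
- back_sheet (a point): middle of the upright aluminium back sheet (196 mm long, with the black mains inlet), 14 mm in from the board's back edge. The sealer weighs 1.2 to 2.0 kg, centre of mass on its middle line, 8 mm towards the back; to slide it takes about 6 to 14 N, to turn it by a corner about half of that
- back_corner_a (a point): the board's back corner at its +x end, mid-thickness, 16 mm above the bench
- back_corner_b (a point): the board's back corner at its -x end, likewise
- fence: the fence: a dark hardwood rail 420 mm long, 28 mm thick, 48 mm high, bolted to the bench by two steel angles behind it. Origin: middle of the working face at bench level. x along the rail (210 mm each way), +y into the rail (the face looks to -y, towards the sealer), z up. It does not move. When the sealer is home its x and y axes are parallel to these, same way round
- pack_a: a small flat carton pack, 88 x 55 x 22 mm, lying on the bench; origin centre of its underside, x along its length. Leave alone
- pack_b: the same kind of pack, lying; leave alone
- pack_c: the same kind of pack, lying; leave alone
- glue_jar: a closed white jar, 58 mm across, 75 mm high; origin centre of its underside. Leave alone
- tape_roll: a cardboard ring 84 mm across, 24 mm high, lying flat; origin centre of its underside. Leave alone
- mug: a steel mug 76 mm across, 85 mm high, handle at its +y; origin centre of its underside. Leave alone
- scraper: a flat wooden-handled scraper 190 mm long, lying behind the fence; origin near its middle, x along it. Leave alone

How it is judged:
By the outcome, as a careful person would: the job done as asked, in the order asked, and still so for the second after the job is handed in, with the robot touching nothing.
It also fails if it takes over 64 s, if anything falls off the work surface, if the arm or the gripper's body presses on something with over 40 N, if the wrist force passes 120 N, or if a joint passes its speed limit or range.

## Robot

A 6-joint arm with a two-finger parallel gripper is mounted at the origin on the work surface. World frame = base frame: x ahead of the robot, y to its left, z up, the work surface at z = 0. Lengths are in m, angles in degrees, forces in N, time in s.
With the tool pointing down it reaches from about 0.3 to 0.75 m from the base axis. Payload 8.5 kg.
Tool frame: the origin (TCP) lies at the very end of the fingers, on their centre line; the grasp point (between the pads) lies 19 mm behind it (env.tcp_to_grasp is the distance from the TCP to the grasp point, in m); z points along the fingers, y is the line along which they close (so a half turn about z gives the same grasp; the last joint's range is limited). The gripper opens to 85 mm and grips with 20 to 120 N. Pads are 22 mm wide; open, the fingers measure 114 mm over their backs; the gripper's body (76 mm by 85 mm) begins 54 mm behind the grasp point. The pads swing forward as they close: fully open they stand 13 mm farther back than shut.
Start: joints at [63.925, 21.807, 74.336, -0, 83.858, -12.336], TCP at [0.131, 0.534, 0.199] pointing down, gripper open.
Joint ranges: [-178.18, 178.18], [-50.72, 133.34], [12.68, 142.11], [-81.47, 261.47], [9.98, 163.14], [-165.26, 165.26]. Speed limits (degrees/s): [136.94, 136.94, 180, 180, 180, 180].

## Interface

Orientations are given as a 3x3 rotation matrix whose columns are the frame's x, y, z axes.
In Python, from rig import status, get_image, env gives the robot as it stands.
- The arm moves only by the shell command python3 -m handwheel 'ROWS' [FORCE]. ROWS is text: rows parted by semicolons, each of 7 numbers parted by spaces: the shift along the world's x, y, z in cm, then the turn, a rotation vector about the world's x, y, z in degrees, then the opening, from 0 (shut) to 1 (fully open). In form: dx dy dz wx wy wz gripper; .... A call has 1 to 8 rows; each row is the pose to reach, as a shift and turn from the pose commanded when the call began; what a row does not reach only later rows make up. A row lasts 1/12 s, in which the tool goes at most 41.7 mm and 7.16 degrees, less where a joint would pass 70% of its speed; a pose out of reach is approached as far as the arm can. A call with a gripper value outside its range is refused whole. The fingers move at their own pace and stop on an object; FORCE is the grip in N (left out, the last holds). Time passes only in rows, so rows that repeat a pose let the fingers close. It gives the time, the measured TCP pose, the force, the opening and the grip force at its end, in the units of the state.
- status.observe(): the state, without advancing time (a new reading comes with each control period).
- get_image(name): name is "scene" or "top" or "wrist"; returns a dict with "color" (384x512x3 uint8, red, green, blue), "vertical_fov" (degrees; the focal length in pixels is half the picture's height over the tangent of half this angle, whatever the lens; pixels are square), "cx", "cy" (the principal point, pixels), "k1" (the pictures are not rectified: a ray, as slopes to the right and down, at radius r is drawn at 1 + k1 r^2 times it, then the intrinsics apply), "xyz" and "orientation" of the camera in the world. Camera axes: x right, y down, z forward; pixel columns grow to the right and rows downward; lengths in m; the calibration is good to about 2 mm. A picture is of the moment at which its call begins. There is no depth.
- env.close_job(): hands the job in; it is judged then, once.
The state is a dict: "time_s": time; "q": joint angles; "qvel": joint speeds; "joint_efforts": joint torques, N m; "position": TCP position; "tool_rot": TCP orientation; "ft_force": force on the tool from outside, world axes, zero at the start; "wrist_torque": the same for the moment, N m; "grip_width": finger opening in m; "gripper_force": force on a finger pad.
Only numpy, scipy, OpenCV 4.12 (cv2) and the standard library are available. Lean on these libraries where they do the work, as an engineer would, in place of code of your own. Each camera call takes 0.05 s, during which the arm holds its last target. There are 200 camera calls.

## Working session

There is one attempt and no reset: what is moved stays moved. The work goes in short steps, Python scripts to look and compute and a shell command to move; the robot and the scene stay as the last step left them, time stands still between calls to the robot, and variables do not carry over. Pictures are saved under pics/ and viewed, at most 10 in all, crops included, and the job is handed in when it is done.

```bash
mkdir -p pics; ls; cat > h.py <<'E'
import numpy as np,cv2
from rig import status,get_image,env
def cam(n,f=None):
    i=get_image(n)
    if f: cv2.imwrite('pics/'+f,cv2.cvtColor(i['color'],cv2.COLOR_RGB2BGR))
    return i
def K(i):
    f=192/np.tan(np.radians(i['vertical_fov']/2));return np.array([[f,0,i['cx']],[0,f,i['cy']],[0,0,1.]])
def ray(i,u,v,z):
    d=cv2.undistortPoints(np.array([[[u,v]]],float),K(i),np.array([i['k1'],0,0,0.]),None,None)[0,0] if 0 else None
    k=K(i);s=np.array([(u-k[0,2])/k[0,0],(v-k[1,2])/k[1,1]]);x=s.copy()
    for _ in range(30): x=s/(1+i['k1']*(x@x))
    d=np.array(i['orientation'])@np.array([x[0],x[1],1]);o=np.array(i['xyz'])
    return o+d*(z-o[2])/d[2]
def proj(i,p):
    c=np.array(i['orientation']).T@(np.array(p)-np.array(i['xyz']));x=c[:2]/c[2];x=x*(1+i['k1']*(x@x));k=K(i)
    return x*k[0,0]+k[:2,2]
E
python3 - <<'E'
from h import *
import pickle
d={n:cam(n) for n in('top','scene')}
pickle.dump(d,open('i.pkl','wb'))
for n,i in d.items():
    print(n,i['xyz'],i['orientation'],i['vertical_fov'],i['k1'])
    cv2.imwrite(f'pics/{n}0.png',cv2.resize(i['color'][:,:,::-1],(800,600),interpolation=cv2.INTER_CUBIC))
s=status.observe();print(s['position'],s['tool_rot'],s['time_s'])
E
```

```text
pics
top [0.44955582 0.03711853 1.19835669] [[-2.17485330e-02 -9.91897136e-01  1.25168178e-01]
 [-9.99758282e-01  2.19807479e-02  4.74280903e-04]
 [-3.22172804e-03 -1.25127608e-01 -9.92135425e-01]] 49.77837864794519 -0.07439313572133299
scene [1.24760634 0.05213035 0.63262363] [[-0.03419394  0.64971774 -0.7594061 ]
 [ 0.99925811  0.03569839 -0.01445169]
 [ 0.01772006 -0.75933687 -0.65045639]] 57.905870147851005 -0.02633537926363904
[0.1304962  0.53399559 0.19847128] [[-9.71391723e-01  2.37482175e-01 -5.80858335e-04]
 [ 2.37482707e-01  9.71391089e-01 -1.14768104e-03]
 [ 2.91686820e-04 -1.25279168e-03 -9.99999173e-01]] 0.1
```

View pics/top0.png

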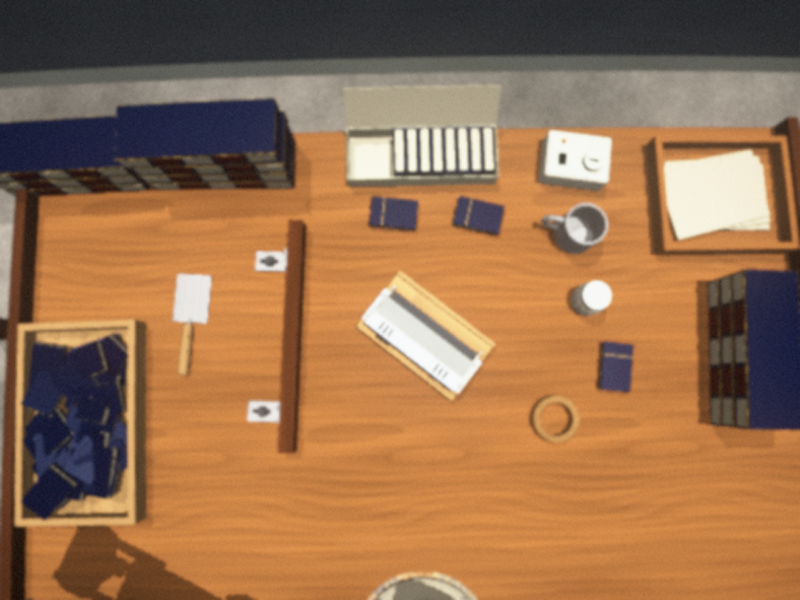

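View pics/scene0.png

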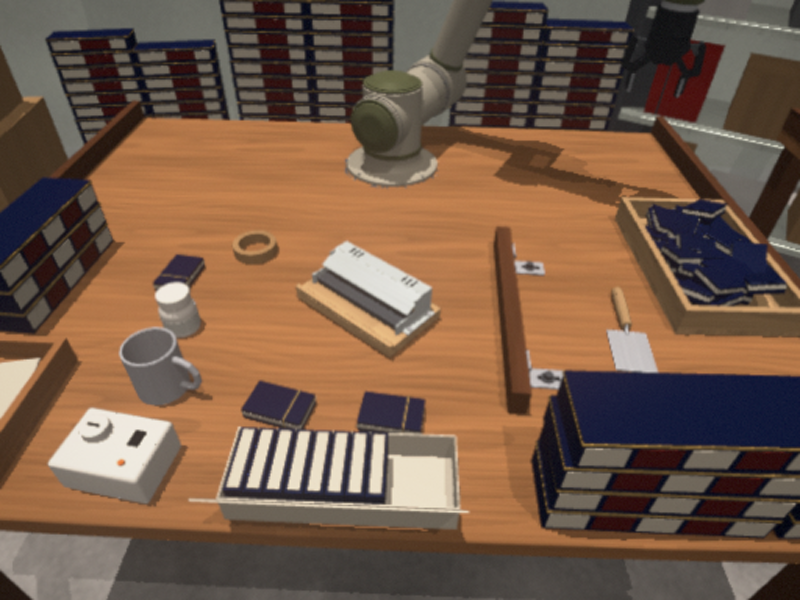

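The top view shows the fence at left (face edge from about (300,222) to (293,450) in the 800x600 picture). The board corners are at (401,271), (495,345), (455,399) and (358,325), with the back facing lower-left. The sealer has to turn clockwise.

```bash
cat > fit.py <<'E'
from h import *
from scipy.optimize import least_squares
# corners order: back a(+x), back b(-x), front b, front a ; board top z=.026
L=np.array([[110,65],[-110,65],[-110,-65],[110,-65]])/1000
def fit(i,px,z=.026,idx=(0,1,2,3)):
    P=np.array([ray(i,u,v,z)[:2] for u,v in px])
    def m(p): c,s=np.cos(p[2]),np.sin(p[2]); return L[list(idx)]@np.array([[c,s],[-s,c]])+p[:2]
    r=least_squares(lambda p:(m(p)-P).ravel(),[*P.mean(0),.6]);return r.x,r.fun,P
def corners(p):
    c,s=np.cos(p[2]),np.sin(p[2]);return L@np.array([[c,s],[-s,c]])+p[:2]
E
python3 - <<'E'
from fit import *
import pickle
d=pickle.load(open('i.pkl','rb'));k=.64
i=d['top']
p,r,P=fit(i,[(358*k,325*k),(455*k,399*k),(495*k,345*k),(401*k,271*k)])
print(p[:2],np.degrees(p[2]),(r*1000).round(1),corners(p).round(3))
s=d['scene']
for q in corners(p): print('scene pred',(proj(s,[*q,.026])/k).round())
for n,u,v,z in[('fence far top face',303,222,.048),('fence near',296,451,.048),('fence face far base?',0,0,0)][:2]: print(n,ray(i,u*k,v*k,z))
for n,u,v,z in[('sc far',513,410,.048),('sc near',498,228,.048)]: print(n,ray(s,u*k,v*k,z))
for n,u,v in[('jar',593,300),('packc',616,367),('tape',555,418),('packa',394,213),('packb',478,216),('mug',585,228)]: print(n,ray(i,u*k,v*k,.02))
c=i['color'][160:300,160:330,::-1];cv2.imwrite('pics/c1.png',cv2.resize(c,None,fx=4,fy=4,interpolation=cv2.INTER_CUBIC))
E
```

```text
[ 0.54528451 -0.02016703] 50.83262047368751 [-1.3  1.  -2.7  2.8  2.6 -3.4  1.4 -0.5] [[ 0.564  0.106]
 [ 0.425 -0.064]
 [ 0.526 -0.147]
 [ 0.665  0.024]]
scene pred [440. 308.]
scene pred [348. 256.]
scene pred [295. 288.]
scene pred [388. 350.]
fence far top face [0.75486293 0.20186213 0.048     ]
fence near [0.3437355  0.21620965 0.048     ]
sc far [0.7897307  0.19814959 0.048     ]
sc near [0.34679425 0.2233814  0.048     ]
jar [ 0.60290732 -0.32959931  0.02      ]
packc [ 0.4783207  -0.36507234  0.02      ]
tape [ 0.38927386 -0.24787024  0.02      ]
packa [0.77552544 0.03501726 0.02      ]
packb [ 0.76639653 -0.12226595  0.02      ]
mug [ 0.73958758 -0.32304149  0.02      ]
```

View pics/c1.png

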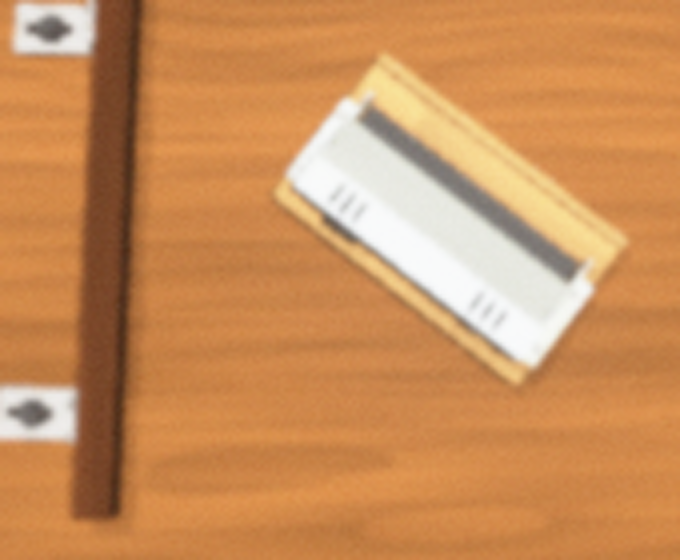

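The sealer's x axis lies at about 51°, the fence's at about -2°, so it needs about -53° of turn. I'll press the open gripper's two fingertips on the front edge near the -x corner and swing about a point near the +x end. After that comes a straight push home.

```bash
python3 -m handwheel '18.4 -26.3 0 0 0 -25 0.7; 18.4 -26.3 0 0 0 -25 0.7; 18.4 -26.3 0 0 0 -25 0.7; 18.4 -26.3 0 0 0 -25 0.7; 18.4 -26.3 0 0 0 -25 0.7; 18.4 -26.3 0 0 0 -25 0.7; 18.4 -26.3 0 0 0 -25 0.7; 18.4 -26.3 0 0 0 -25 0.7'
python3 -m handwheel '18.4 -26.3 0 0 0 0 0.7; 18.4 -26.3 0 0 0 0 0.7; 18.4 -26.3 0 0 0 0 0.7; 18.4 -26.3 0 0 0 0 0.7; 18.4 -26.3 0 0 0 0 0.7; 18.4 -26.3 0 0 0 0 0.7; 18.4 -26.3 0 0 0 0 0.7; 18.4 -26.3 0 0 0 0 0.7'
python3 - <<'E'
from h import *
s=status.observe();R=s['tool_rot'];print(s['time_s'],s['position'],np.degrees(np.arctan2(R[1][1],R[0][1])),s['q'])
E
```

```text
time_s: 0.77
position: [0.3157, 0.2687, 0.1989]
tool_rot: [[-0.779, 0.627, -0.0], [0.627, 0.779, -0.001], [-0.0, -0.0, -1.0]]
ft_force: [2.0, 1.3, -0.5]
grip_width: 0.06
gripper_force: 0.0
time_s: 1.43
position: [0.5, 0.0052, 0.1986]
tool_rot: [[-0.779, 0.627, -0.0], [0.627, 0.779, -0.0], [0.0, -0.0, -1.0]]
ft_force: [0.2, 1.5, 0.1]
grip_width: 0.0597
gripper_force: 0.0
1.4333 [0.49995496 0.00519387 0.19860886] 51.15368769999137 [-1.29845841e+01  1.68111209e+01  8.20551038e+01 -2.09328480e-02
  8.11471141e+01 -6.41350472e+01]
```

```bash
python3 -m handwheel '9.4 -13 0 0 0 0 0.7; 9.4 -13 0 0 0 0 0.7; 9.4 -13 0 0 0 0 0.7; 9.4 -13 0 0 0 0 0.7; 9.4 -13 0 0 0 0 0.7; 9.4 -13 -4 0 0 0 0.7; 9.4 -13 -8 0 0 0 0.7; 9.4 -13 -11 0 0 0 0.7' >/dev/null
python3 -m handwheel '0 0 -2 0 0 0 0.7; 0 0 -4 0 0 0 0.7; 0 0 -6 0 0 0 0.7; 0 0 -7 0 0 0 0.7; 0 0 -7.5 0 0 0 0.7; 0 0 -7.5 0 0 0 0.7'
python3 - <<'E'
from h import *
a=cam('scene');b=cam('wrist');c=cam('top')
s=cv2.resize(a['color'][140:260,160:320],(800,600),interpolation=cv2.INTER_CUBIC)
o=np.hstack([cv2.resize(a['color'][130:240,170:330],(400,275)),cv2.resize(b['color'],(400,275))])
o=np.vstack([o,cv2.resize(c['color'][130:290,180:420],(800,325)[:2] if 0 else (480,320)).copy() if 0 else np.hstack([cv2.resize(c['color'][140:290,190:400],(455,325)),np.zeros((325,345,3),np.uint8)])])
cv2.imwrite('pics/p2.png',o[:,:,::-1])
E
```

```text
time_s: 2.6
position: [0.5923, -0.1215, 0.0134]
tool_rot: [[-0.78, 0.626, -0.001], [0.626, 0.78, 0.001], [0.001, -0.0, -1.0]]
ft_force: [0.3, 0.6, 1.5]
grip_width: 0.0596
gripper_force: 0.0
```

View pics/p2.png

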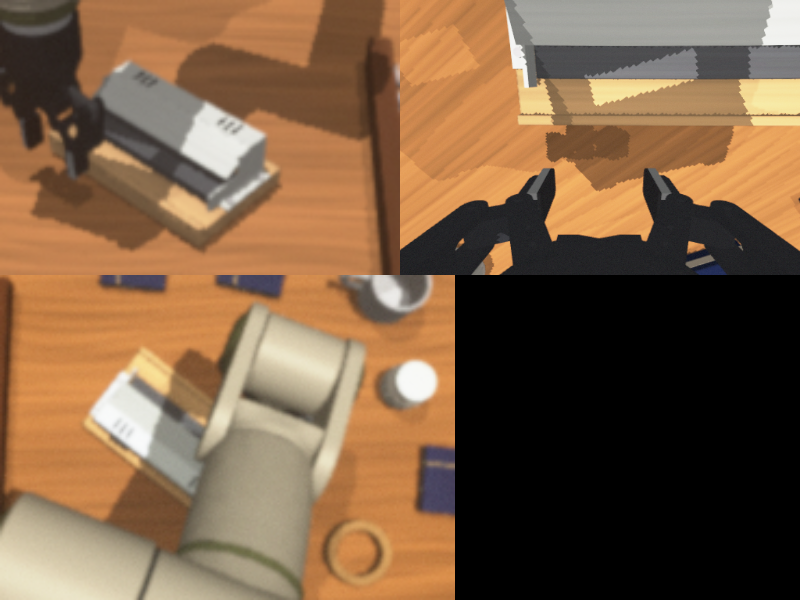

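The wrist view shows the front edge parallel to the finger line, with both tips just inside the -x end. I'll approach to contact.

```bash
python3 -m handwheel '-0.4 0.3 0 0 0 0 0.7; -0.8 0.65 0 0 0 0 0.7; -1.1 0.9 0 0 0 0 0.7; -1.3 1.05 0 0 0 0 0.7; -1.5 1.2 0 0 0 0 0.7; -1.7 1.4 0 0 0 0 0.7; -1.85 1.5 0 0 0 0 0.7; -2.0 1.6 0 0 0 0 0.7'
python3 -m handwheel '-0.1 0.08 0 0 0 0 0.7; -0.2 0.15 0 0 0 0 0.7; -0.3 0.25 0 0 0 0 0.7; -0.4 0.3 0 0 0 0 0.7'
```

```text
time_s: 3.42
position: [0.5725, -0.1056, 0.014]
tool_rot: [[-0.78, 0.626, 0.0], [0.626, 0.78, -0.0], [-0.0, -0.0, -1.0]]
ft_force: [0.5, 0.4, 0.0]
grip_width: 0.0597
gripper_force: 0.0
time_s: 3.75
position: [0.5686, -0.1027, 0.014]
tool_rot: [[-0.78, 0.626, 0.0], [0.626, 0.78, 0.0], [-0.0, 0.0, -1.0]]
ft_force: [0.6, -0.4, 0.2]
grip_width: 0.0598
gripper_force: 0.0
```

```bash
python3 -m handwheel '-0.1 0.08 0 0 0 0 0.7; -0.2 0.15 0 0 0 0 0.7; -0.3 0.25 0 0 0 0 0.7; -0.4 0.3 0 0 0 0 0.7'
python3 -m handwheel '-0.1 0.08 0 0 0 0 0.7; -0.2 0.15 0 0 0 0 0.7; -0.3 0.25 0 0 0 0 0.7; -0.4 0.3 0 0 0 0 0.7'
python3 - <<'E'
from h import *
a=cam('wrist','w3.png')
E
```

```text
time_s: 4.08
position: [0.5645, -0.0996, 0.014]
tool_rot: [[-0.78, 0.626, -0.0], [0.626, 0.78, 0.0], [0.0, 0.0, -1.0]]
ft_force: [0.7, 0.3, -0.4]
grip_width: 0.0595
gripper_force: 0.0
time_s: 4.42
position: [0.5605, -0.0966, 0.014]
tool_rot: [[-0.78, 0.626, 0.0], [0.626, 0.78, 0.0], [0.0, 0.0, -1.0]]
ft_force: [-0.1, 0.1, 0.9]
grip_width: 0.0598
gripper_force: 0.0
```

View pics/w3.png

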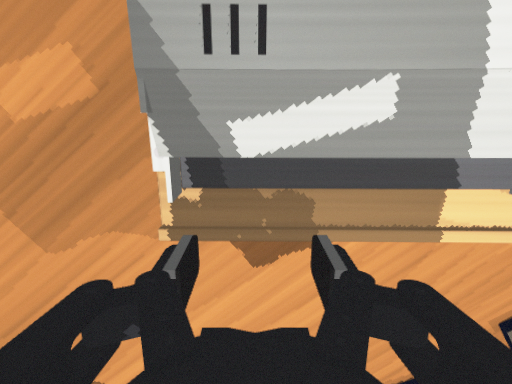

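```bash
python3 - <<'E'
from h import *
a=cam('wrist');s=status.observe();R=np.array(s['tool_rot']);p=np.array(s['position'])
for n,u,v,z in[('lip L',163,240,.026),('lip R',440,242,.026),('lip L hi',163,228,.032),('lip R hi',440,229,.032)]:
    q=ray(a,u,v,z);print(n,q.round(4),'tool',(R.T@(q-p)).round(4))
for t in([0,.037,0],[.011,.037,0],[-.011,.037,0],[-.011,.03,-.006],[.0,.03,-.006]): print(t,proj(a,p+R@np.array(t)))
E
```

```text
lip L [ 0.529  -0.1452  0.026 ] tool [-0.0058 -0.0576 -0.012 ]
lip R [ 0.6368 -0.0125  0.026 ] tool [-0.0069  0.1134 -0.012 ]
lip L hi [ 0.5225 -0.1365  0.032 ] tool [ 0.0047 -0.0548 -0.018 ]
lip R hi [ 0.6246 -0.0099  0.032 ] tool [ 0.0043  0.1077 -0.018 ]
[0, 0.037, 0] [312.27504241 224.02212476]
[0.011, 0.037, 0] [313.22960964 208.10901802]
[-0.011, 0.037, 0] [311.35911512 239.43627158]
[-0.011, 0.03, -0.006] [302.29077011 243.38542488]
[0.0, 0.03, -0.006] [303.08406484 227.54787789]
```

```bash
python3 -m handwheel '-0.1 0.08 0 0 0 0 0.7; -0.2 0.15 0 0 0 0 0.7; -0.3 0.25 0 0 0 0 0.7; -0.4 0.3 0 0 0 0 0.7'
python3 -m handwheel '-0.1 0.08 0 0 0 0 0.7; -0.2 0.15 0 0 0 0 0.7; -0.3 0.25 0 0 0 0 0.7; -0.4 0.3 0 0 0 0 0.7'
python3 - <<'E'
from h import *
a=cam('wrist','w4.png')
E
```

```text
time_s: 4.85
position: [0.5565, -0.0936, 0.014]
tool_rot: [[-0.78, 0.626, -0.0], [0.626, 0.78, 0.0], [0.0, -0.0, -1.0]]
ft_force: [-0.6, 0.5, 0.4]
grip_width: 0.0596
gripper_force: 0.0
time_s: 5.18
position: [0.5525, -0.0906, 0.014]
tool_rot: [[-0.78, 0.626, -0.0], [0.626, 0.78, 0.0], [0.0, -0.0, -1.0]]
ft_force: [0.5, -0.0, 0.6]
grip_width: 0.06
gripper_force: 0.0
```

View pics/w4.png

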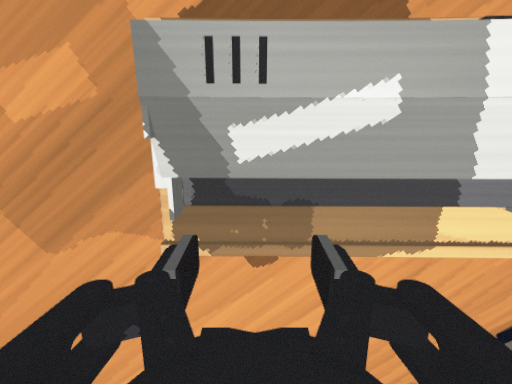

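No force yet, and the edge slid from row 241 to 257 under the tips. So with the gripper this far open the tips ride above the lip. I'll back off, close more, and go lower.

```bash
python3 -m handwheel '0.7 -0.6 0 0 0 0 0.7; 1.4 -1.2 0 0 0 0 0.7; 2.1 -1.7 0 0 0 0 0.7; 2.7 -2.2 0 0 0 0 0.3; 2.7 -2.2 0 0 0 0 0.3; 1.4 -3.75 0 0 0 0 0.3; 1.4 -3.75 0 0 0 0 0.3; 1.4 -3.75 -0.3 0 0 0 0.3'
python3 -m handwheel '0 0 -0.3 0 0 0 0.3; 0 0 -0.3 0 0 0 0.3; -0.2 0.16 -0.3 0 0 0 0.3; -0.4 0.32 -0.3 0 0 0 0.3; -0.6 0.48 -0.3 0 0 0 0.3; -0.8 0.64 -0.3 0 0 0 0.3; -0.9 0.72 -0.3 0 0 0 0.3; -1 0.8 -0.3 0 0 0 0.3'
python3 -m handwheel '-0.1 0.08 0 0 0 0 0.3; -0.2 0.16 0 0 0 0 0.3; -0.3 0.24 0 0 0 0 0.3;-0.4 0.32 0 0 0 0 0.3'
```

```text
time_s: 5.9
position: [0.5667, -0.1287, 0.0113]
tool_rot: [[-0.779, 0.627, 0.001], [0.627, 0.779, -0.0], [-0.001, 0.0, -1.0]]
ft_force: [-0.6, 0.4, 0.1]
grip_width: 0.0259
gripper_force: 0.0
time_s: 6.57
position: [0.5565, -0.12, 0.0081]
tool_rot: [[-0.78, 0.626, 0.0], [0.626, 0.78, -0.0], [-0.0, 0.0, -1.0]]
ft_force: [0.7, 0.3, 0.2]
grip_width: 0.0254
gripper_force: 0.0
time_s: 6.9
position: [0.5525, -0.117, 0.008]
tool_rot: [[-0.78, 0.626, 0.0], [0.626, 0.78, -0.0], [-0.0, -0.0, -1.0]]
ft_force: [0.7, 0.0, 0.2]
grip_width: 0.0256
gripper_force: 0.0
```

```bash
python3 - <<'E'
from h import *
a=cam('scene');b=cam('wrist')
o=np.vstack([cv2.resize(a['color'][140:230,170:300],(780,330*1),interpolation=cv2.INTER_CUBIC),cv2.resize(b['color'][170:340,60:462],(780,265))])
cv2.imwrite('pics/p5.png',o[:,:,::-1])
E
```

```text
(no output)
```

View pics/p5.png

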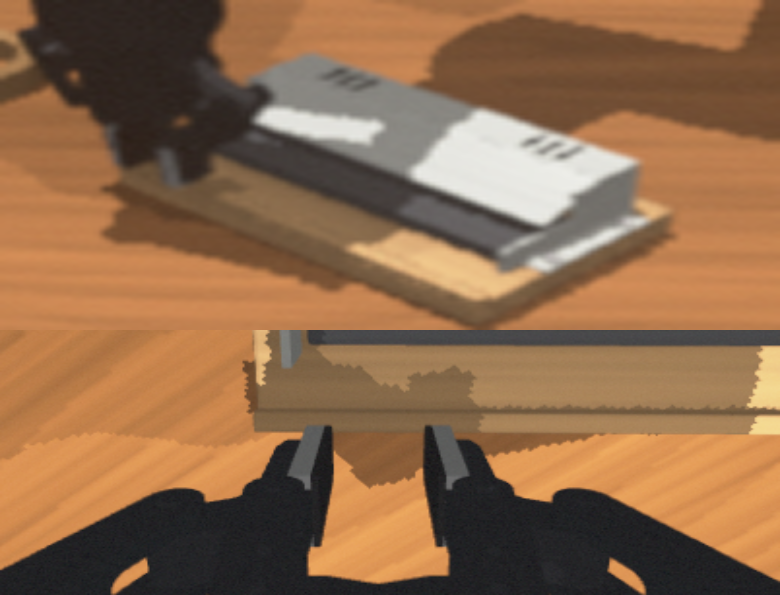

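```bash
python3 - <<'E'
from h import *
a=cam('scene');s=status.observe();R=np.array(s['tool_rot']);p=np.array(s['position'])
f=lambda q:((proj(a,q)-[170,140])*[6,330/90]).round()
for y in(.0128,.022,-.022):
  for x in(-.011,.011):
    for z in(0,-.02): print(x,y,z,f(p+R@np.array([x,y,z])))
from fit import L
c=np.array([.5453,-.0202]);u=np.array([.632,.775]);v=np.array([-.775,.632])
for x in(-.11,.11):
  for z in(.006,.032): print('front',x,z,f([*(c+x*u-.065*v),z]))
E
```

```text
-0.011 0.0128 0 [171. 221.]
-0.011 0.0128 -0.02 [167. 201.]
0.011 0.0128 0 [207. 207.]
0.011 0.0128 -0.02 [204. 186.]
-0.011 0.022 0 [185. 227.]
-0.011 0.022 -0.02 [181. 207.]
0.011 0.022 0 [221. 212.]
0.011 0.022 -0.02 [218. 191.]
-0.011 -0.022 0 [119. 200.]
-0.011 -0.022 -0.02 [114. 180.]
0.011 -0.022 0 [155. 186.]
0.011 -0.022 -0.02 [151. 165.]
front -0.11 0.006 [116. 184.]
front -0.11 0.032 [110. 157.]
front 0.11 0.006 [470. 328.]
front 0.11 0.032 [470. 301.]
```

```bash
python3 - <<'E'
from h import *
a=cam('scene');w=cam('wrist');s=status.observe();R=np.array(s['tool_rot']);p=np.array(s['position'])
print(env.tcp_to_grasp,w['xyz'],R.T@(np.array(w['xyz'])-p),(R.T@np.array(w['orientation'])).round(3))
for z in(.0,.01,.02,.03,.04,.05):
  print(z,*[ (R.T@(ray(i,u,v,z)-p)).round(4)[:2] for i,u,v in((w,281.6,232.9),(a,198.7,191),(w,221,233),(a,189,186))])
E
```

```text
0.0187 [ 0.49753305 -0.07403059  0.18255886] [ 0.06995263 -0.00091548 -0.17453144] [[ 0.    -0.961 -0.277]
 [ 1.     0.     0.   ]
 [-0.    -0.277  0.961]]
0.0 [-0.01    0.0179] [ 0.0213 -0.0228] [-0.0101 -0.0241] [ 0.0176 -0.0594]
0.01 [-0.0056  0.0169] [ 0.014  -0.0135] [-0.0057 -0.0228] [ 0.0104 -0.0495]
0.02 [-0.0012  0.0158] [ 0.0068 -0.0042] [-0.0013 -0.0215] [ 0.0033 -0.0396]
0.03 [0.0032 0.0148] [-0.0004  0.0051] [ 0.0031 -0.0203] [-0.0039 -0.0297]
0.04 [0.0075 0.0138] [-0.0077  0.0145] [ 0.0075 -0.019 ] [-0.0111 -0.0198]
0.05 [0.0119 0.0128] [-0.0149  0.0238] [ 0.0119 -0.0177] [-0.0183 -0.0099]
```

Triangulating the tips in the wrist and scene views puts them about 30 mm above the reported TCP, at roughly z 0.035–0.045, so they pass over the lip. I'll back off and feel downwards gently.

```bash
python3 -m handwheel '0.8 -0.6 0 0 0 0 0.3; 1.6 -1.3 0 0 0 0 0.3; 2.3 -1.9 0 0 0 0 0.3; 2.3 -1.9 -0.2 0 0 0 0.3; 2.3 -1.9 -0.4 0 0 0 0.3; 2.3 -1.9 -0.6 0 0 0 0.3;2.3 -1.9 -0.6 0 0 0 0.3'
python3 -m handwheel '0 0 -0.1 0 0 0 0.3; 0 0 -0.2 0 0 0 0.3; 0 0 -0.3 0 0 0 0.3; 0 0 -0.3 0 0 0 0.3'
```

```text
time_s: 7.73
position: [0.5749, -0.1356, 0.0014]
tool_rot: [[-0.78, 0.626, -0.001], [0.626, 0.78, 0.001], [0.002, -0.0, -1.0]]
ft_force: [0.2, -0.3, 0.9]
grip_width: 0.026
gripper_force: 0.0
time_s: 8.07
position: [0.5755, -0.1359, -0.0011]
tool_rot: [[-0.78, 0.626, -0.0], [0.626, 0.78, 0.0], [0.0, -0.0, -1.0]]
ft_force: [0.3, -0.8, -0.5]
grip_width: 0.0256
gripper_force: 0.0
```

```bash
for k in 1; do python3 -m handwheel '0 0 -0.1 0 0 0 0.3; 0 0 -0.2 0 0 0 0.3; 0 0 -0.3 0 0 0 0.3; 0 0 -0.4 0 0 0 0.3; 0 0 -0.4 0 0 0 0.3' | grep -E 'pos|ft_'; done
python3 - <<'E'
from h import *
a=cam('scene');b=cam('wrist')
o=np.vstack([cv2.resize(a['color'][140:230,170:300],(780,330*1),interpolation=cv2.INTER_CUBIC),cv2.resize(b['color'][170:340,60:462],(780,265))])
cv2.imwrite('pics/p6.png',o[:,:,::-1])
E
```

```text
position: [0.5755, -0.136, -0.0052]
ft_force: [-0.1, 0.1, 0.1]
```

View pics/p6.png

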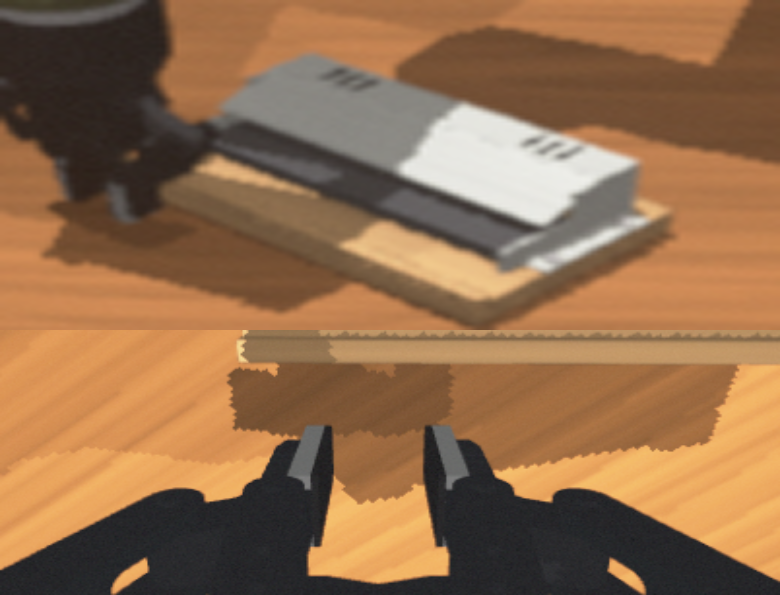

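```bash
python3 - <<'E'
from h import *
a=cam('scene');s=status.observe();R=np.array(s['tool_rot']);p=np.array(s['position'])
for z in(.0,.01,.02,.03,.04): print(z,(R.T@(ray(a,190,199.5,z)-p)).round(4)[:2])
E
```

```text
0.0 [ 0.0116 -0.0136]
0.01 [ 0.005  -0.0044]
0.02 [-0.0016  0.0047]
0.03 [-0.0082  0.0139]
0.04 [-0.0148  0.0231]
```

```bash
python3 -m handwheel '0 0 -0.2 0 0 0 0.3; 0 0 -0.3 0 0 0 0.3; 0 0 -0.5 0 0 0 0.3; 0 0 -0.6 0 0 0 0.3; 0 0 -0.7 0 0 0 0.3; 0 0 -0.7 0 0 0 0.3' | grep -E 'pos|ft_'
python3 -m handwheel '0 0 -0.1 0 0 0 0.3; 0 0 -0.2 0 0 0 0.3; 0 0 -0.3 0 0 0 0.3; 0 0 -0.4 0 0 0 0.3; 0 0 -0.5 0 0 0 0.3; 0 0 -0.5 0 0 0 0.3' | grep -E 'pos|ft_'
```

```text
position: [0.5755, -0.136, -0.0123]
ft_force: [0.1, 0.4, -0.6]
position: [0.5755, -0.136, -0.0172]
ft_force: [-0.6, -0.9, 0.4]
```

```bash
python3 -m handwheel '-0.3 0.25 0 0 0 0 0.3; -0.6 0.5 0 0 0 0 0.3; -0.8 0.65 0 0 0 0 0.3; -1 0.8 0 0 0 0 0.3; -1.15 0.92 0 0 0 0 0.3; -1.3 1.05 0 0 0 0 0.3' | grep -E 'pos|ft_'
python3 -m handwheel '-0.15 0.12 0 0 0 0 0.3; -0.3 0.25 0 0 0 0 0.3;-0.45 0.37 0 0 0 0 0.3;-0.6 0.5 0 0 0 0 0.3' | grep -E 'pos|ft_'
```

```text
position: [0.5625, -0.1254, -0.0169]
ft_force: [-0.4, -0.1, -0.2]
position: [0.5576, -0.1217, -0.0168]
ft_force: [4.5, -6.4, -4.5]
```

Contact made (about 8 N). I'll work out the arc about the +x end.

```bash
cat > arc.py <<'E'
from h import *
import sys
C=np.array([float(sys.argv[1]),float(sys.argv[2])]);p=np.array(status.observe()['position'])[:2];r=p-C
for f in range(2,int(sys.argv[3])+1,2):
    t=-np.radians(f);d=(np.array([[np.cos(t),-np.sin(t)],[np.sin(t),np.cos(t)]])-np.eye(2))@r*100;print(f,d.round(2))
E
python3 arc.py .6117 .0612 52
```

```text
2 [-0.63  0.2 ]
4 [-1.26  0.42]
6 [-1.88  0.67]
8 [-2.49  0.93]
10 [-3.09  1.22]
12 [-3.68  1.52]
14 [-4.26  1.85]
16 [-4.83  2.2 ]
18 [-5.39  2.57]
20 [-5.93  2.95]
22 [-6.46  3.36]
24 [-6.97  3.78]
26 [-7.47  4.22]
28 [-7.95  4.68]
30 [-8.42  5.15]
32 [-8.87  5.64]
34 [-9.3   6.15]
36 [-9.72  6.67]
38 [-10.11   7.2 ]
40 [-10.49   7.75]
42 [-10.85   8.31]
44 [-11.18   8.89]
46 [-11.5    9.47]
48 [-11.8   10.07]
50 [-12.08  10.67]
52 [-12.33  11.29]
```

```bash
python3 -m handwheel '-0.3 0.1 0 0 0 -1 0.3; -0.63 0.2 0 0 0 -2 0.3; -1.0 0.3 0 0 0 -3 0.3; -1.26 0.42 0 0 0 -4 0.3; -1.6 0.55 0 0 0 -5 0.3; -1.88 0.67 0 0 0 -6 0.3; -2.2 0.8 0 0 0 -7 0.3; -2.5 0.93 0 0 0 -8 0.3'
python3 - <<'E'
from h import *
a=cam('wrist','w7.png')
E
```

```text
time_s: 11.13
position: [0.5326, -0.1121, -0.0168]
tool_rot: [[-0.685, 0.729, 0.003], [0.729, 0.685, -0.002], [-0.003, 0.001, -1.0]]
ft_force: [3.3, -4.0, -3.4]
grip_width: 0.0254
gripper_force: 2.6
```

View pics/w7.png

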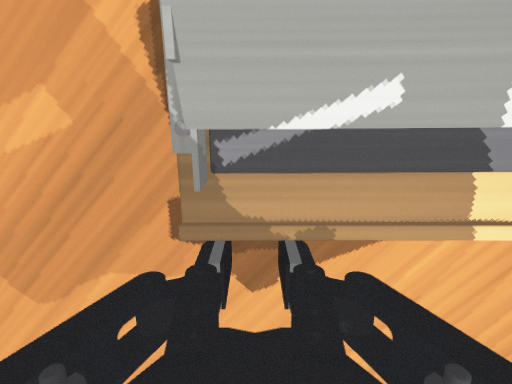

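Both tips stay on the front edge, which is level at row 240 in the picture, so the sealer is turning with the tool. I'll carry on along the arc.

```bash
python3 -m handwheel '-0.6 0.29 0 0 0 -2 0.3; -1.19 0.59 0 0 0 -4 0.3; -1.77 0.92 0 0 0 -6 0.3; -2.34 1.27 0 0 0 -8 0.3; -2.9 1.64 0 0 0 -10 0.3; -3.44 2.02 0 0 0 -12 0.3; -3.97 2.43 0 0 0 -14 0.3; -4.48 2.85 0 0 0 -16 0.3' | grep -E 'pos|ft_|rot'
python3 - <<'E'
from h import *
a=cam('wrist','w8.png')['color'].astype(int);g=cv2.GaussianBlur(a.sum(2).astype(np.float32),(5,5),0)
for x in range(200,500,30):
    if 200<=x<=320: pass
    c=np.diff(g[205:262,x]);k=np.argsort(-abs(c))[:4];print(x,[(205+j,int(c[j])) for j in sorted(k)])
E
```

```text
position: [0.4877, -0.0836, -0.0167]
tool_rot: [[-0.457, 0.889, 0.002], [0.889, 0.457, -0.002], [-0.003, 0.001, -1.0]]
ft_force: [3.3, -4.8, -2.1]
200 [(np.int64(243), 37), (np.int64(248), -38), (np.int64(249), -46), (np.int64(250), -45)]
230 [(np.int64(221), -42), (np.int64(239), -58), (np.int64(240), -66), (np.int64(241), -38)]
260 [(np.int64(220), -36), (np.int64(221), -40), (np.int64(224), 32), (np.int64(225), 37)]
290 [(np.int64(220), -40), (np.int64(221), -38), (np.int64(224), 34), (np.int64(225), 36)]
320 [(np.int64(220), -39), (np.int64(224), 36), (np.int64(249), 44), (np.int64(250), 47)]
350 [(np.int64(220), -34), (np.int64(224), 39), (np.int64(225), 33), (np.int64(239), 33)]
380 [(np.int64(219), -31), (np.int64(220), -40), (np.int64(224), 39), (np.int64(225), 31)]
410 [(np.int64(228), 41), (np.int64(229), 47), (np.int64(238), -44), (np.int64(239), -45)]
440 [(np.int64(218), -84), (np.int64(219), -83), (np.int64(223), 85), (np.int64(224), 104)]
470 [(np.int64(219), -100), (np.int64(220), -80), (np.int64(223), 90), (np.int64(224), 101)]
```

The lip groove is still level (rows 221–224), so contact holds.

```bash
python3 -m handwheel '-0.5 0.44 0 0 0 -2 0.3; -0.98 0.9 0 0 0 -4 0.3; -1.45 1.37 0 0 0 -6 0.3; -1.9 1.86 0 0 0 -8 0.3; -2.33 2.37 0 0 0 -10 0.3; -2.75 2.89 0 0 0 -12 0.3; -3.14 3.42 0 0 0 -14 0.3; -3.52 3.97 0 0 0 -16 0.3' | grep -E 'pos|ft_|rot'
python3 -m handwheel '-0.36 0.56 0 0 0 -2 0.3; -0.69 1.14 0 0 0 -4 0.3; -1.01 1.72 0 0 0 -6 0.3; -1.31 2.32 0 0 0 -8 0.3; -1.45 2.62 0 0 0 -9 0.3;-1.45 2.62 0 0 0 -9 0.3' | grep -E 'pos|ft_|rot|time'
python3 - <<'E'
from h import *
a=cam('wrist','w9.png')['color'].astype(int);g=cv2.GaussianBlur(a.sum(2).astype(np.float32),(5,5),0)
for x in range(230,500,30):
    c=np.diff(g[205:262,x]);k=np.argsort(-abs(c))[:4];print(x,[(205+int(j),int(c[j])) for j in sorted(k)])
# fence direction from scene/top
i=cam('top','t9.png')['color'].astype(np.float32)
import pickle
d=pickle.load(open('i.pkl','rb'))['top'];g=cv2.GaussianBlur(d['color'].astype(np.float32).sum(2),(3,3),0)
P=[]
for v in list(range(150,282,4)):
    row=np.diff(g[v,175:205]);u=175+int(np.argmax(row[5:]))+5.5;P.append(ray(d,u,v+.0,.0)[:2])
P=np.array(P);c=np.polyfit(P[:,0],P[:,1],1);r=P[:,1]-np.polyval(c,P[:,0]);m=abs(r-np.median(r))<.004;c=np.polyfit(P[m,0],P[m,1],1);print('fence base',c,np.degrees(np.arctan(c[0])),m.sum(),r.std())
E
```

```text
position: [0.4524, -0.0439, -0.0167]
tool_rot: [[-0.195, 0.981, 0.002], [0.981, 0.195, -0.002], [-0.002, 0.001, -1.0]]
ft_force: [1.8, -6.7, -0.3]
time_s: 13.07
position: [0.4373, -0.0169, -0.0167]
tool_rot: [[-0.04, 0.999, 0.0], [0.999, 0.04, -0.001], [-0.001, 0.0, -1.0]]
ft_force: [-0.4, -1.9, 1.1]
230 [(221, -39), (238, -49), (239, -80), (240, -74)]
260 [(221, -36), (238, -38), (239, -48), (240, -34)]
290 [(220, -31), (221, -32), (224, 28), (238, -25)]
320 [(220, -32), (221, -32), (224, 34), (225, 27)]
350 [(220, -31), (221, -25), (224, 31), (239, 31)]
380 [(206, -60), (207, -78), (208, -47), (219, -31)]
410 [(219, -105), (220, -91), (223, 86), (224, 96)]
440 [(217, -83), (218, -63), (223, 88), (224, 92)]
470 [(218, -105), (219, -90), (223, 80), (224, 103)]
fence base [-0.04708376  0.23879595] -2.6957097118636733 33 0.0008173679007862572
```

```bash
python3 - <<'E'
from h import *
import pickle
D=pickle.load(open('i.pkl','rb'));d=D['top']
for z,a,b in((.048,(193,160),(187.5,288.7)),(0,(195.2,160),(190,288.7))):
    A=ray(d,*a,z);B=ray(d,*b,z);print(A.round(4),B.round(4),np.degrees(np.arctan((A-B)[1]/(A-B)[0])))
# scene: left edge of the fence base/top, subpixel by hsv darkness
s=D['scene'];g=cv2.GaussianBlur(s['color'].astype(np.float32),(3,3),0);
P=[]
for v in range(160,262,3):
    row=np.diff(g[v,305:345,0]);j=int(np.argmin(row));w=-row[max(j-2,0):j+3];u=305+(np.arange(max(j-2,0),j+3)[:len(w)]*w).sum()/w.sum()+.5;P.append([*ray(s,u,v,0)[:2],u,v])
P=np.array(P);c=np.polyfit(P[:,0],P[:,1],1);r=P[:,1]-np.polyval(c,P[:,0]);print(c,np.degrees(np.arctan(c[0])),r.std(),P[::6].round(3))
E
```

```text
[0.7026 0.2046 0.048 ] [0.3437 0.2215 0.048 ] -2.7078488277761696
[0.713 0.205 0.   ] [0.3391 0.2221 0.    ] -2.610870256853767
[-0.04306834  0.23305189] -2.4661101462787363 0.00022535242903815375 [[3.54000e-01 2.18000e-01 3.15165e+02 1.60000e+02]
 [4.45000e-01 2.13000e-01 3.16501e+02 1.78000e+02]
 [5.25000e-01 2.11000e-01 3.18377e+02 1.96000e+02]
 [5.96000e-01 2.08000e-01 3.20016e+02 2.14000e+02]
 [6.59000e-01 2.05000e-01 3.21555e+02 2.32000e+02]
 [7.16000e-01 2.02000e-01 3.23128e+02 2.50000e+02]]
```

```bash
python3 -m handwheel '-0.12 0.31 0 0 0 -1 0.3; -0.24 0.62 0 0 0 -2 0.3; -0.37 0.93 0 0 0 -3 0.3; -0.49 1.24 0 0 0 -4 0.3; -0.59 1.49 0 0 0 -4.8 0.3; -0.59 1.49 0 0 0 -4.8 0.3;-0.6 0.5 0 0 0 -4.8 0.3;-0.6 -0.5 0 0 0 -4.8 0.3' | grep -E 'pos|ft_|rot'
python3 -m handwheel '2.5 -0.5 0 0 0 0 0.3; 5 -0.7 0 0 0 0 0.3; 7.2 -0.8 0 0 0 0 0.3; 7.2 -0.5 0 0 0 0 0.3; 7.2 0 0 0 0 0 0.3; 7.2 0.5 0 0 0 0 0.3; 7.22 0.9 0 0 0 0 0.3;7.23 1.2 0 0 0 0 0.3' | grep -E 'pos|ft_|rot|time'
python3 -m handwheel '0 0.15 0 0 0 0 0.3; 0.01 0.3 0 0 0 0 0.3;0.02 0.45 0 0 0 0 0.3; 0.03 0.6 0 0 0 0 0.3' | grep -E 'pos|ft_|rot|time'
python3 - <<'E'
from h import *
a=cam('wrist','w10.png')['color'].astype(int);g=cv2.GaussianBlur(a.sum(2).astype(np.float32),(5,5),0)
for x in range(60,500,30):
    c=np.diff(g[205:262,x]);k=np.argsort(-abs(c))[:4];print(x,[(205+int(j),int(c[j])) for j in sorted(k)])
E
```

```text
position: [0.431, -0.0222, -0.017]
tool_rot: [[0.043, 0.999, -0.0], [0.999, -0.043, 0.0], [0.0, -0.001, -1.0]]
ft_force: [0.4, 0.0, 0.5]
time_s: 14.5
position: [0.5025, -0.0092, -0.017]
tool_rot: [[0.044, 0.999, -0.001], [0.999, -0.044, 0.0], [0.0, -0.001, -1.0]]
ft_force: [-0.7, 0.1, -0.4]
time_s: 14.83
position: [0.5037, -0.0043, -0.0169]
tool_rot: [[0.043, 0.999, -0.0], [0.999, -0.043, -0.001], [-0.001, -0.0, -1.0]]
ft_force: [-1.9, -9.3, 0.3]
60 [(220, -20), (224, -21), (242, 37), (243, 31)]
90 [(218, -22), (219, -26), (241, 26), (242, 33)]
120 [(217, -26), (218, -29), (241, 25), (242, 24)]
150 [(219, -24), (220, -29), (240, 25), (241, 38)]
180 [(222, -34), (226, 31), (251, 34), (252, 39)]
210 [(238, -35), (239, -68), (240, -82), (241, -57)]
240 [(221, -29), (225, 29), (239, -45), (240, -49)]
270 [(221, -31), (238, -31), (239, -51), (240, -44)]
300 [(221, -34), (238, -58), (239, -88), (240, -72)]
330 [(220, -31), (224, 29), (225, 24), (239, 27)]
360 [(210, -63), (211, -75), (212, -45), (220, -31)]
390 [(208, -49), (209, -64), (210, -46), (220, -34)]
420 [(219, -99), (220, -96), (223, 85), (224, 89)]
450 [(218, -107), (219, -91), (223, 92), (224, 85)]
480 [(218, -67), (219, -67), (223, 93), (224, 77)]
```

Square and in contact at centre. I'll push straight along the fence normal, about 77 mm to go.

```bash
python3 -m handwheel '0.02 0.5 0 0 0 0 0.3; 0.05 1.1 0 0 0 0 0.3; 0.07 1.7 0 0 0 0 0.3; 0.1 2.3 0 0 0 0 0.3; 0.13 2.9 0 0 0 0 0.3; 0.15 3.5 0 0 0 0 0.3; 0.18 4.1 0 0 0 0 0.3; 0.2 4.5 0 0 0 0 0.3' | grep -E 'pos|ft_|rot'
python3 - <<'E'
from h import *
from fit import *
w=cam('wrist','w11.png');t=cam('top','t11.png');cam('scene','s11.png')
g=cv2.GaussianBlur(w['color'].astype(np.float32).sum(2),(5,5),0)
for x in (210,240,270,300,420,450,480):
    c=np.diff(g[205:262,x]);k=np.argsort(-abs(c))[:3];print(x,[(205+int(j),int(c[j])) for j in sorted(k)])
a=w['color'];s=cv2.resize(get_image('scene')['color'][130:260,190:350],(800,600),interpolation=cv2.INTER_CUBIC) if 0 else None
E
```

```text
position: [0.5061, 0.0401, -0.0169]
tool_rot: [[0.044, 0.999, 0.001], [0.999, -0.044, -0.002], [-0.002, 0.001, -1.0]]
ft_force: [-1.4, -10.4, -0.4]
210 [(239, -72), (240, -85), (241, -53)]
240 [(239, -43), (240, -51), (241, -31)]
270 [(239, -45), (240, -53), (241, -32)]
300 [(239, -70), (240, -92), (241, -64)]
420 [(221, -98), (225, 83), (226, 90)]
450 [(220, -82), (225, 81), (226, 92)]
480 [(225, 76), (226, 94), (227, 68)]
```

```bash
python3 -m handwheel '0.01 0.3 0 0 0 0 0.3; 0.03 0.6 0 0 0 0 0.3; 0.04 0.9 0 0 0 0 0.3; 0.05 1.2 0 0 0 0 0.3; 0.07 1.5 0 0 0 0 0.3; 0.08 1.8 0 0 0 0 0.3; 0.09 2.1 0 0 0 0 0.3; 0.1 2.3 0 0 0 0 0.3' | grep -E 'pos|ft_|rot'
python3 - <<'E'
from h import *
w=cam('wrist')
g=cv2.GaussianBlur(w['color'].astype(np.float32).sum(2),(5,5),0)
for x in (210,240,270,300,420,450,480):
    c=np.diff(g[205:262,x]);k=np.argsort(-abs(c))[:3];print(x,[(205+int(j),int(c[j])) for j in sorted(k)])
s=cam('scene')['color'][120:260,200:345];cv2.imwrite('pics/s12.png',cv2.resize(s,(725,600) if 0 else (621,600),interpolation=cv2.INTER_CUBIC)[:,:,::-1])
E
```

```text
position: [0.5069, 0.063, -0.0169]
tool_rot: [[0.044, 0.999, 0.0], [0.999, -0.044, -0.002], [-0.002, 0.0, -1.0]]
ft_force: [-1.6, -9.9, 0.8]
210 [(239, -71), (240, -88), (241, -58)]
240 [(239, -43), (240, -50), (241, -30)]
270 [(239, -47), (240, -55), (241, -33)]
300 [(239, -68), (240, -91), (241, -63)]
420 [(220, -83), (225, 79), (226, 94)]
450 [(221, -79), (225, 81), (226, 93)]
480 [(221, -68), (225, 74), (226, 91)]
```

View pics/s12.png

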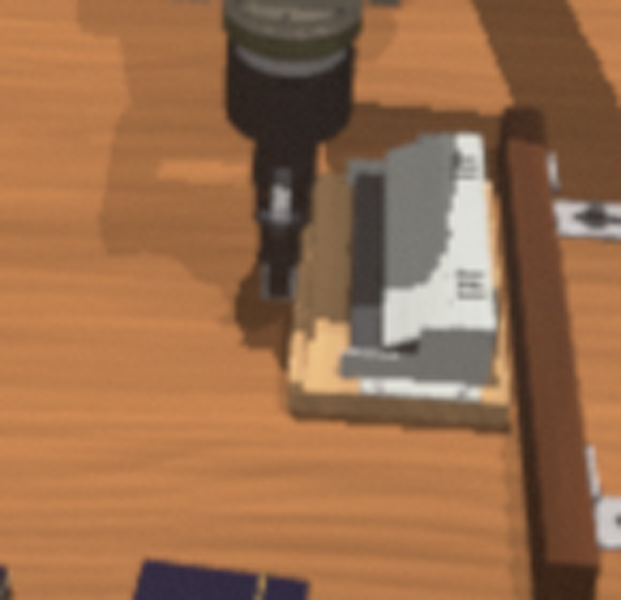

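The scene view shows the sealer's back parallel to the fence, with the near back corner at crop (510,385) and a gap of a few mm. I'll push gently to contact.

```bash
python3 -m handwheel '0.01 0.12 0 0 0 0 0.3; 0.01 0.24 0 0 0 0 0.3; 0.02 0.36 0 0 0 0 0.3; 0.02 0.48 0 0 0 0 0.3; 0.02 0.58 0 0 0 0 0.3' | grep -E 'pos|ft_|rot'
python3 -m handwheel '0 0.08 0 0 0 0 0.3; 0.01 0.16 0 0 0 0 0.3; 0.01 0.24 0 0 0 0 0.3; 0.01 0.3 0 0 0 0 0.3' | grep -E 'pos|ft_|rot'
```

```text
position: [0.5072, 0.0686, -0.0169]
tool_rot: [[0.044, 0.999, 0.0], [0.999, -0.044, -0.002], [-0.002, 0.0, -1.0]]
ft_force: [-0.4, -10.2, 0.8]
position: [0.5072, 0.0712, -0.0169]
tool_rot: [[0.044, 0.999, 0.0], [0.999, -0.044, -0.003], [-0.003, 0.0, -1.0]]
ft_force: [-1.9, -14.5, 1.3]
```

```bash
python3 -m handwheel '0 0.06 0 0 0 0 0.3; 0 0.12 0 0 0 0 0.3; 0 0.12 0 0 0 0 0.3' | grep -E 'pos|ft_|rot'
python3 - <<'E'
from h import *
w=cam('wrist');print(status.observe()['wrist_torque'])
g=cv2.GaussianBlur(w['color'].astype(np.float32).sum(2),(5,5),0)
for x in (210,240,270,300,420,450,480):
    c=np.diff(g[205:262,x]);k=np.argsort(-abs(c))[:3];print(x,[(205+int(j),int(c[j])) for j in sorted(k)])
E
```

```text
position: [0.507, 0.0713, -0.0169]
tool_rot: [[0.044, 0.999, -0.001], [0.999, -0.044, -0.004], [-0.005, -0.0, -1.0]]
ft_force: [-2.3, -20.5, 2.7]
[-3.24215569  0.40109028 -0.11821485]
210 [(239, -77), (240, -79), (241, -48)]
240 [(239, -42), (240, -51), (241, -33)]
270 [(239, -39), (240, -54), (241, -40)]
300 [(239, -59), (240, -91), (241, -75)]
420 [(221, -100), (222, -83), (226, 90)]
450 [(220, -92), (226, 89), (227, 89)]
480 [(222, -79), (226, 83), (227, 89)]
```

It has stopped at about 20 N against the fence. To seat both ends, I'll press in turn left and right of centre.

```bash
python3 -m handwheel '0 -0.8 0 0 0 0 0.3; -3 -0.7 0 0 0 0 0.3; -6 -0.55 0 0 0 0 0.3; -6 -0.3 0 0 0 0 0.3; -6 0 0 0 0 0 0.3;-6 0.15 0 0 0 0 0.3; -6 0.25 0 0 0 0 0.3; -6 0.35 0 0 0 0 0.3' | grep -E 'pos|ft_'
python3 -m handwheel '0 0.08 0 0 0 0 0.3; 0 0.08 0 0 0 0 0.3' | grep -E 'pos|ft_|rot'
```

```text
position: [0.446, 0.0743, -0.0169]
ft_force: [-14.3, -39.5, 10.5]
position: [0.4459, 0.0742, -0.0169]
tool_rot: [[0.042, 0.999, -0.005], [0.999, -0.042, -0.007], [-0.008, -0.005, -1.0]]
ft_force: [-12.9, -39.1, 10.5]
```

```bash
python3 -m handwheel '0 -1.2 0 0 0 0 0.3; 0 -1.8 0 0 0 0 0.3; 4 -1.8 0 0 0 0 0.3; 8 -1.8 0 0 0 0 0.3; 12 -1.8 0 0 0 0 0.3; 12 -1.3 0 0 0 0 0.3;12 -1 0 0 0 0 0.3; 12 -0.85 0 0 0 0 0.3' | grep -E 'pos|ft_'
python3 -m handwheel '0 0.05 0 0 0 0 0.3; 0 0.12 0 0 0 0 0.3; 0 0.12 0 0 0 0 0.3' | grep -E 'pos|ft_|rot'
```

```text
position: [0.5691, 0.0685, -0.017]
ft_force: [8.7, -19.4, -5.3]
position: [0.5688, 0.0684, -0.0168]
tool_rot: [[0.044, 0.999, 0.004], [0.999, -0.044, -0.005], [-0.004, 0.005, -1.0]]
ft_force: [7.2, -16.6, -5.3]
```

```bash
python3 -m handwheel '0 -1 0 0 0 0 0.3; 0 -3 0 0 0 0 0.3; 0 -6 0 0 0 0 0.3; 0 -7 2 0 0 0 0.3; 0 -7 6 0 0 0 0.3; 0 -7 10 0 0 0 0.3; 0 -7 14 0 0 0 0.3; -3 -7 17 0 0 0 0.3' | grep -E 'pos|ft_|time'
python3 -m handwheel '-3 -3 0 0 0 0 0.3; -6 -6 0 0 0 0 0.3; -9 -9 0 0 0 0 0.3; -12 -12 0 0 0 0 0.3; -14 -16 0 0 0 0 0.3; -14 -20 0 0 0 0 0.3; -14 -22 0 0 0 0 0.3; -14 -22 0 0 0 0 0.3' | grep -E 'pos|ft_|time'
python3 - <<'E'
from h import *
i=cam('top','t20.png');g=cv2.GaussianBlur(i['color'].astype(np.float32),(3,3),0)
c0=[.515,.1455]  # expected centre
u=np.array([.999,-.045]);v=np.array([.045,.999])
def edge(off,z,rng,ch,sgn):
    P=[]
    for a in np.linspace(-.095,.095,20):
        t=np.arange(-rng,rng,.0005);q=np.array([proj(i,[*(np.array(c0)+a*u+(off+x)*v),z]) for x in t],np.float32)
        p=cv2.remap(g[:,:,ch].copy(),q[:,0],q[:,1],cv2.INTER_LINEAR).ravel();d=sgn*np.gradient(cv2.GaussianBlur(p,(1,9),0).ravel() if 0 else p)
        P.append((a,off+t[int(np.argmax(d))]))
    P=np.array(P);k=np.polyfit(P[:,0],P[:,1],1);r=P[:,1]-np.polyval(k,P[:,0]);m=abs(r)<.003;k=np.polyfit(P[m,0],P[m,1],1)
    return np.degrees(np.arctan(k[0]))-2.58,k[1],m.sum()
print('front',edge(-.065,.03,.015,1,1));
# profile across back edge/fence at several stations
for a in(-.1,-.05,0,.05,.1):
    t=np.arange(.045,.085,.003);q=np.array([proj(i,[*(np.array(c0)+a*u+x*v),.026]) for x in t],np.float32)
    print(a,cv2.remap(g[:,:,1].copy(),q[:,0],q[:,1],cv2.INTER_LINEAR).ravel().astype(int))
E
```

```text
time_s: 19.93
position: [0.5401, 0.0009, 0.1555]
ft_force: [-0.6, 0.7, 1.1]
time_s: 20.6
position: [0.3968, -0.2224, 0.1524]
ft_force: [-0.8, 0.1, 0.4]
front (np.float64(-2.8363215141531173), np.float64(-0.06117499999999999), np.int64(20))
-0.1 [249 249 248 247 244 236 216 181 133  95  79  78  78  78]
-0.05 [240 240 241 243 243 235 210 168 120  86  78  79  80  80]
0 [251 251 251 250 249 241 216 166 115  84  77  79  81  80]
0.05 [238 236 236 238 236 214 172 128  99  82  77  78  78  79]
0.1 [249 247 245 242 237 226 203 166 122  87  75  75  76  76]
```

```bash
python3 -c "
from rig import env
print(env.close_job())"
```

```text
the job is handed in; nothing more can be done
None
```

The sealer is turned square and pushed home with its back edge against the fence. Its front edge measures within about 0.4° of the fence line, the robot is clear, and the job was handed in at about 21 s.

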